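# Put a sample tube away in the interlocked specimen chest

### The job

The left drawer of the specimen chest was left open, and its interlock keeps the right drawer locked. Push the left drawer fully home, pull the right drawer open, lay the red-capped tube from the blue tray down gently inside it, and push the right drawer fully home. Leave the purple-capped tube in its place, and do not knock over or push aside the bottles.

Things in the scene. Friction and masses are not known exactly. Their poses are not given: they have to be found in the camera images.
- chest: Ivory bench-top chest, 356 mm wide (its y), 260 mm deep (its x), 95 mm high, fixed to the table, two drawers side by side, a loaded shelf above. Origin on the table, mid-width, in the plane of the shut drawers' front faces; +x to the back of the chest (away from the robot), +y to the left drawer, z up.
- shelf_edge (a point): Middle of the front lower edge of the shelf over the chest (356 mm wide), 150 mm above the table, 20 mm in front of the chest's origin; axes as the chest's. It ends only 20 mm behind the middle of the pull bar of a shut drawer: a gripper pointing straight down there strikes the shelf, so lean its wrist back towards the robot by 20 to 35 degrees there.
- left_drawer (a joint): How far the left drawer (at the chest's +y) is out, m: 0 shut, 0.20 fully out. It slides along the chest's -x and stays where left (about 1.5 N friction). Holds packets; starts open. Interlock (captive ball between the drawers): while one drawer is out by more than about 5 mm, the other moves no more than about 6 mm; forcing does not help.
- right_drawer (a joint): Right drawer (at the chest's -y), how far it is out, m: 0 shut, 0.20 fully out, otherwise like the left one. Empty. Starts shut, and locked while the left one is out. Drawn nearly fully out it leaves the most room in front of the shelf for a gripper to reach in from above.
- left_handle (a point): Left drawer's pull, a grey upright bar 14 mm wide (y), 12 mm deep (x), 56 mm tall (24 to 80 mm above the table), joined to the drawer front by an arm at its top and at its bottom. This point is the middle of the bar in x and y, 55 mm above the table, 40 mm in front of the drawer's front face. Axes as the chest's. It can be pinched across y.
- right_handle (a point): The same point on the right drawer's pull.
- right_floor (a point): Point on the right drawer's inner floor, in the middle of the floor's front edge, 17 mm above the table, 20 mm behind the front panel's outer face; axes as the chest's; it moves with the drawer. From here the inside runs 215 mm along +x and 74 mm to either side in y. The sides rise 45 mm above this floor, the front panel 67 mm.
- tray: Blue tray, 180 x 190 mm, fixed to the table, its floor 6 mm thick. It has two places 90 mm apart (at y = +45 and -45 mm from its middle), each with two saddles 84 mm apart that carry one tube with its axis along the tray's x, 36 mm above the table; between the saddles (68 mm free along x) nothing stands beside the tube. Origin under its middle.
- red_tube: The tube to put away: red cap, dark red contents, 115 mm long, 30 mm in diameter, about 70 g. Origin at mid-length on its axis; its x lies along the axis, the cap at the -x end. Starts on either place of the tray.
- purple_tube: The same tube with a purple cap, in the tray's other place; leave it there.
- antiseptic: White bottle with a yellow label, 64 mm in diameter, 150 mm high, loose, behind the tray. Origin under its middle.
- culture0: Culture bottle with an orange cap, 44 mm in diameter, 125 mm high, loose, on the right. Origin under its middle.
- culture1: Culture bottle with a blue cap, same size.
- culture2: Culture bottle with an orange cap, same size.

How it is judged (in metres and radians):
On the way, in this order (a step that is already met when the one before it is completed fails the run):
1. the left drawer is fully home (value of joint left_drawer below 0.006 m), for 0.2 s.
2. the right drawer is open (value of joint right_drawer above 0.08 m), for 0.2 s.
3. the red-capped tube lies in the open right drawer, let go (value of joint right_drawer above 0.08 m and x of red_tube in the frame of right_floor between 0.005 and 0.21 m and y of red_tube in the frame of right_floor between -0.075 and 0.075 m and z of red_tube in the frame of right_floor between 0.005 and 0.025 m and contact force between red_tube and the fingers below 0.3 N), for 0.2 s.
At the end, for the whole second after the job is handed in: Both drawers are shut to within 6 mm, and the red-capped tube lies flat (within 15 degrees, middle of its axis 5 to 25 mm above the floor) and still inside the right drawer (value of joint each of left_drawer, right_drawer below 0.006 m and x of red_tube in the frame of right_floor between 0.005 and 0.21 m and y of red_tube in the frame of right_floor between -0.075 and 0.075 m and z of red_tube in the frame of right_floor between 0.005 and 0.025 m and angle between red_tube's own x axis and vertical between 1.3 and 1.84 rad and linear speed of red_tube below 0.03 m/s); the robot touches nothing.
It fails at once if the red-capped tube is knocked hard against the right drawer (over 40 N) (contact force between red_tube and right_drawer above 40 N).
It fails at once if the red-capped tube is let go over the right drawer more than 30 mm above where it comes to rest (x of red_tube in the frame of right_floor between 0 and 0.215 m and y of red_tube in the frame of right_floor between -0.09 and 0.09 m and z of red_tube in the frame of right_floor between 0.045 and 0.3 m and contact force between red_tube and the fingers below 0.01 N).
It fails at once if the purple-capped tube is moved by more than 20 mm (distance of purple_tube from where it was at the start of the episode above 0.02 m).
It fails at once if a bottle is knocked over or moved by more than 30 mm (distance of any of antiseptic, culture0, culture1, culture2 from where it was at the start of the episode above 0.03 m or angle between any of antiseptic, culture0, culture1, culture2's own z axis and vertical above 0.5 rad).
It also fails if it takes over 72 s, if anything falls off the work surface, if the arm or the gripper's body presses on something with over 40 N, if the wrist force passes 120 N, or if a joint passes its speed limit or range.

### The arm

A 7-joint arm with a two-finger parallel gripper is mounted at the origin on the work surface. World frame = base frame: x ahead of the robot, y to its left, z up, the work surface at z = 0. Lengths are in mm, angles in degrees, forces in N, time in s.
With the tool pointing down it reaches from about 400 to 850 mm from the base axis. Payload 4.5 kg.
Tool frame: the origin (TCP) lies midway between the tips of the shut fingers; the grasp point (between the pads) lies 19 mm behind it (r.grasp_offset is the distance from the TCP to the grasp point, in mm); z points along the fingers, x is the direction in which the jaws open and shut, and the axes are right-handed (so a half turn about z gives the same grasp; the last joint's range is limited). The gripper opens to 88 mm and grips with 3 to 60 N. Pads are 18 mm wide; open, the fingers measure 123 mm over their backs; the gripper's body (75 mm by 187 mm) begins 45 mm behind the grasp point.
Start: joints at [77.624, 39.483, -11.15, 89.685, 9.013, 51.709, -12.324], TCP at [154.535, -605.618, 238.743] pointing down, gripper open.
Joint ranges: [-172.22, 172.22], [-26.19, 119.32], [-84.43, 86.54], [7.71, 146.69], [-57.33, 237.33], [2.42, 119.75], [-152.13, 152.13]. Speed limits (degrees/s): [147.25, 147.25, 180, 180, 180, 180, 180].

### API

Orientations are given as [roll, pitch, yaw] about the fixed x, y, z axes, in that order (R = Rz(yaw) Ry(pitch) Rx(roll)).
In Python, from bench import r, cams, workorder gives the robot as it stands.
- The arm moves only by the shell command python3 -m inch 'ROWS' [OPENING] [FORCE]. ROWS is JSON, a list of rows, each an object with "translation": the shift along the tool's x, y, z in cm, a list of three; "turn": the turn, a rotation vector about the tool's x, y, z in degrees, a list of three. In form: [{"translation": [x, y, z], "turn": [wx, wy, wz]}, ...]. A call has 1 to 5 rows; each row is the pose to reach, as a shift and turn from the pose commanded when the call began, along the tool's axes at that moment; what a row does not reach only later rows make up. A row lasts 1/8 s, in which the tool goes at most 62.5 mm and 10.7 degrees, less where a joint would pass 70% of its speed; a pose out of reach is approached as far as the arm can. A call with a gripper value outside its range is refused whole. OPENING is the closure, from -1 (fully open) to 1 (shut), set as the call begins (- or left out, the last holds). The fingers move at their own pace and stop on an object; FORCE is the grip in N (left out, the last holds). Time passes only in rows, so rows that repeat a pose let the fingers close. It gives the time, the measured TCP pose, the force and the opening at its end, in the units of the state.
- r.get_obs(): the state, without advancing time (a new reading comes with each control period).
- cams.read_camera(name): name is "scene" or "top"; returns the picture (384x512x3 uint8, red, green, blue); there is no depth.
- cams.calibration(name): a dict with "fov_y" (degrees; the focal length in pixels is half the picture's height over the tangent of half this angle, whatever the lens; pixels are square), "cx", "cy" (the principal point, pixels), "k1" (the pictures are not rectified: a ray, as slopes to the right and down, at radius r is drawn at 1 + k1 r^2 times it, then the intrinsics apply), "rvec" (rotation vector, rad) and "tvec" (3), from world to camera coordinates, as OpenCV has them. Camera axes: x right, y down, z forward; pixel columns grow to the right and rows downward; lengths in mm; the calibration is good to about 2 mm. A picture is of the moment at which its call begins. calibration takes no time and is no camera call.
- workorder.sign_off(): hands the job in, once; it reports no verdict.
The state is a dict: "time_s": time; "q": joint angles; "qd": joint speeds; "joint_torque": joint torques, N m; "position": TCP position; "tool_rot": TCP orientation; "ft_force": force on the tool from outside, world axes, zero at the start; "torque": the same for the moment, N m; "grip_width": finger opening in mm.
Only numpy, scipy, OpenCV 4.12 (cv2) and the standard library are available. Lean on these libraries where they do the work, as an engineer would, in place of code of your own. Each camera call takes 0.05 s, during which the arm holds its last target. There are 200 camera calls.

## Working session

There is one attempt and no reset: what is moved stays moved. The work goes in short steps, Python scripts to look and compute and a shell command to move; the robot and the scene stay as the last step left them, time stands still between calls to the robot, and variables do not carry over. Pictures are saved under pics/ and viewed, about 8 in all and at most 12, crops included, and the job is handed in when it is done.

```bash
ls; mkdir -p pics
python3 - <<'E'
from bench import r,cams
import cv2
print(r.get_obs())
for n in("scene","top"):
    print(n,cams.calibration(n)); cv2.imwrite(f"pics/{n}0.png",cv2.resize(cams.read_camera(n)[:,:,::-1],(800,600),interpolation=cv2.INTER_CUBIC))
E
```

```text
pics
{'time_s': 0.0, 'q': array([ 77.62410856,  39.53401929, -11.14613875,  89.74647916,
         9.01247202,  51.71015374, -12.32164853]), 'qd': array([-0.09321823, -0.00697377, -0.04946492, -0.02059245,  0.00074657,
        0.00431909, -0.00867476]), 'joint_torque': array([-9.37712430e-04, -5.27576351e+01, -1.26696713e+00, -1.53434247e+01,
       -5.25945181e-02,  6.47755223e-03,  1.92889815e-04]), 'position': array([ 154.30695185, -604.97511492,  237.89404592]), 'tool_rot': array([ 1.79992964e+02,  1.08447042e-01, -7.56788997e+01]), 'ft_force': array([-0.19072701,  0.8681627 , -0.10424152]), 'torque': array([-0.03549379, -0.02673263, -0.00960618]), 'grip_width': 88.16031522064085}
scene {'fov_y': 56.51711465641966, 'cx': 251.96482663985074, 'cy': 185.83928711186647, 'k1': 0.004960936832152718, 'rvec': array([ 2.10635534, -1.94560441,  0.33564903]), 'tvec': array([-90.49529784, 604.31962568, 853.26023809])}
top {'fov_y': 48.487717547234226, 'cx': 252.07048139769526, 'cy': 191.99594474539754, 'k1': -0.16124668862357375, 'rvec': array([ 2.23366063, -2.17033369,  0.10103149]), 'tvec': array([ -86.17080082,  593.30306406, 1330.63950511])}
```

View pics/scene0.png

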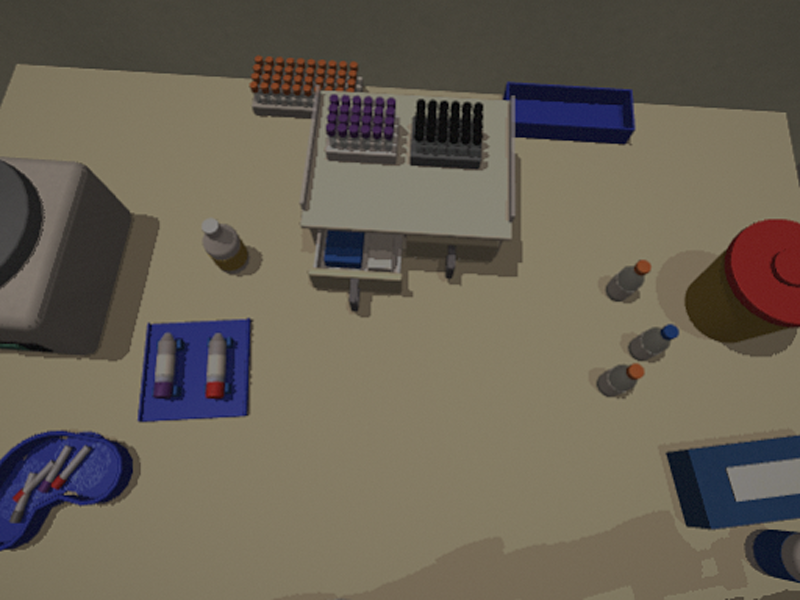

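View pics/top0.png

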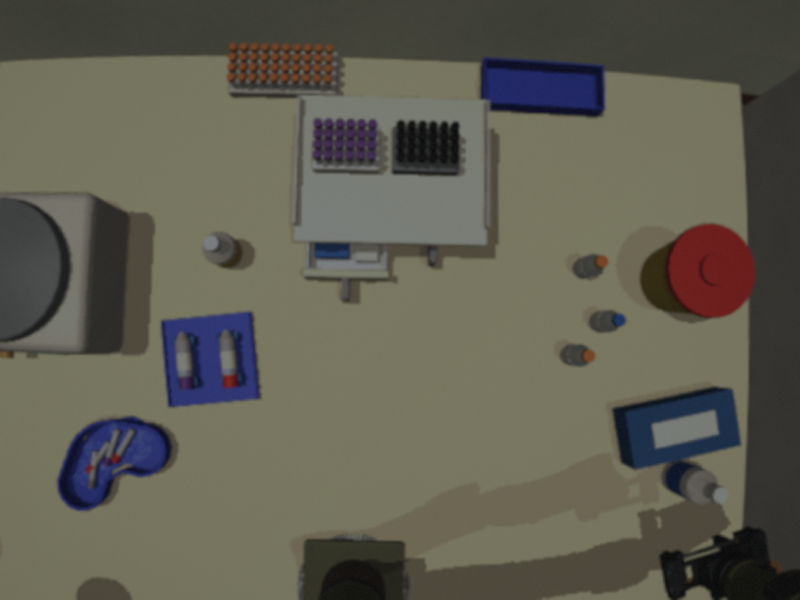

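The scene view shows the left pull at about (354,290), the right pull at (450,262), the red tube at (216,365) and the purple at (165,365). The top view shows the left pull at (346,288), the right pull at (433,256), and the bottles at right. I'll take closer crops.

```bash
cat > h.py <<'E'
import numpy as np, cv2
from scipy.spatial.transform import Rotation as R
from bench import r,cams
def KD(n):
    c=cams.calibration(n); f=192/np.tan(np.radians(c["fov_y"]/2))
    return c,np.array([[f,0,c["cx"]],[0,f,c["cy"]],[0,0,1.]]),np.array([c["k1"],0,0,0.])
def pt(n,u,v,z):   # native pixel, plane z -> world
    c,K,D=KD(n); x=cv2.undistortPoints(np.array([[[u,v]]],float),K,D)[0,0]
    M=cv2.Rodrigues(c["rvec"])[0]; C=-M.T@c["tvec"]; d=M.T@np.array([x[0],x[1],1])
    return C+d*(z-C[2])/d[2]
def px(n,P):
    c,K,D=KD(n); return cv2.projectPoints(np.array(P,float).reshape(-1,1,3),c["rvec"],c["tvec"],K,D)[0][:,0]
def snap(n,f,box=None,s=None):
    im=cams.read_camera(n)[:,:,::-1]
    if box: im=im[box[1]:box[3],box[0]:box[2]]
    s=s or min(800/im.shape[1],600/im.shape[0]); im=cv2.resize(im,None,fx=s,fy=s,interpolation=cv2.INTER_CUBIC)
    cv2.imwrite("pics/"+f,np.clip(im*1.3,0,255).astype('uint8')); return s
def go(P,Rt):  # shift (cm) & turn from present measured pose to TCP pose P, Rotation Rt
    o=r.get_obs(); R0=R.from_euler('xyz',o["tool_rot"],degrees=True)
    print("shift cm",np.round(R0.inv().apply(np.array(P)-o["position"])/10,2),"turn",np.round((R0.inv()*Rt).as_rotvec(degrees=True),1))
E
python3 - <<'E'
from h import *
s=1.5625
for n,k,u,v,z in [("scene","Lbar top",353,282,80),("top","Lbar",346,283,80),("scene","Rbar top",450,252,80),("top","Rb",433,252,80),
 ("scene","shelfL",303,223,150),("scene","shelfR",511,236,150),("top","shelfL",293,239,150),("top","shelfR",488,244,150),
 ("scene","red",216,365,45),("top","red",229,358,45),("scene","pur",165,365,45),("top","pur",184,360,45),
 ("scene","tray TL",150,322,6),("scene","TR",250,320,6),("scene","BL",140,420,6),("scene","BR",248,414,6),
 ("top","tray TL",164,320,6),("top","TR",252,313,6),("top","BL",170,406,6),("top","BR",259,397,6),
 ("top","anti cap",210,243,150),("top","c0",602,262,125),("top","c1",619,320,125),("top","c2",588,356,125)]:
    print(n,k,np.round(pt(n,u/s-.2,v/s-.2,z)[:2]))
snap("scene","s1.png",(190,130,340,205)); snap("scene","s2.png",(80,190,180,275))
E
```

```text
scene Lbar top [629.  32.]
top Lbar [623.  27.]
scene Rbar top [ 701. -137.]
top Rb [ 688. -141.]
scene shelfL [704. 121.]
scene shelfR [ 707. -233.]
top shelfL [695. 124.]
top shelfR [ 697. -237.]
scene red [469. 259.]
top red [469. 257.]
scene pur [462. 348.]
top pur [462. 348.]
scene tray TL [547. 410.]
scene TR [566. 225.]
scene BL [369. 387.]
scene BR [394. 199.]
top tray TL [542. 405.]
top TR [562. 221.]
top BL [365. 385.]
top BR [391. 201.]
top anti cap [683. 279.]
top c0 [ 675. -465.]
top c1 [ 564. -499.]
top c2 [ 493. -438.]
```

View pics/s1.png

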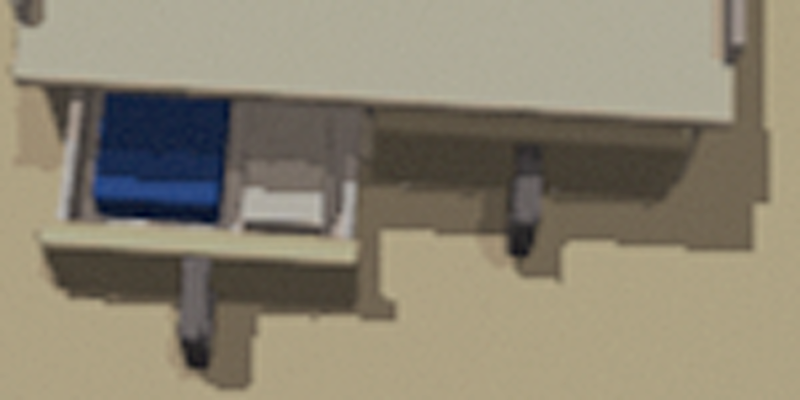

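View pics/s2.png

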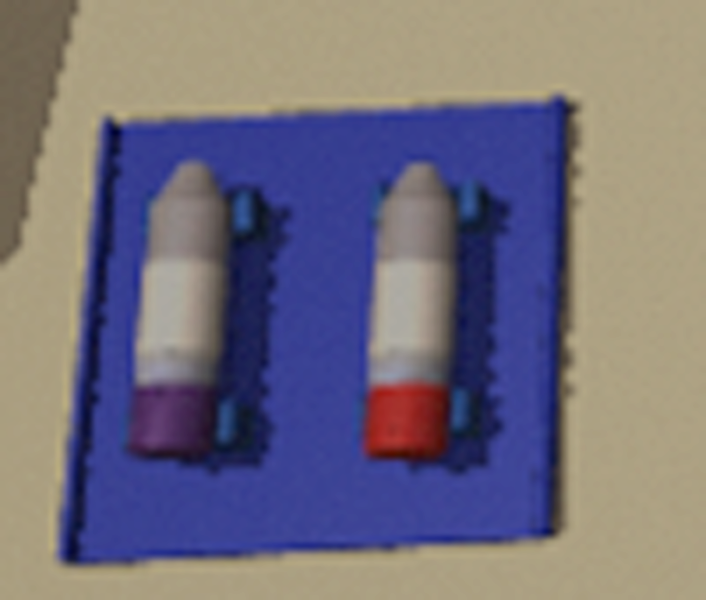

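Crop s1 (×5.33 from (190,130)): left bar top front edge at (195,335), right bar's at (523,228), shelf front edge from (15,80) to (733,123). Crop s2 (×7.06 from (80,190)): red tube from cap end (405,455) to tip (420,165); purple is on the left.

Run:
```python
from h import *
A=lambda u,v,z:np.round(pt("scene",190+u/5.333-.5,130+v/5.333-.5,z),0)
B=lambda u,v,z:np.round(pt("scene",80+u/7.06-.5,190+v/7.06-.5,z),0)
for k in [(195,335,80),(195,367,24),(523,228,80),(520,255,24),(15,83,150),(733,123,150),(42,245,84),(357,262,84)]: print(k,A(*k))
for k in [(405,455,36),(420,165,36),(405,440,51),(105,120,6),(560,100,6),(65,560,6),(550,535,6)]: print(k,B(*k))
o=r.get_obs()
```

```text
(195, 335, 80) [594.  28.  80.]
(195, 367, 24) [595.  32.  24.]
(523, 228, 80) [ 667. -138.   80.]
(520, 255, 24) [ 673. -141.   24.]
(15, 83, 150) [696. 124. 150.]
(733, 123, 150) [ 702. -233.  150.]
(42, 245, 84) [636. 112.  84.]
(357, 262, 84) [639. -52.  84.]
(405, 455, 36) [415. 254.  36.]
(420, 165, 36) [529. 270.  36.]
(405, 440, 51) [418. 251.  51.]
(105, 120, 6) [545. 414.   6.]
(560, 100, 6) [568. 228.   6.]
(65, 560, 6) [368. 389.   6.]
(550, 535, 6) [392. 202.   6.]
```

```bash
cat >> h.py <<'E'
def lean(a,yaw=-89): return R.from_euler('xyz',[180,0,yaw],degrees=True)*R.from_rotvec([a,0,0],degrees=True)
E
python3 -c "
from h import *
go([530,31,200],lean(25)); go([530,31,45],lean(25))"
```

```text
shift cm [-52.36 -52.13   3.87] turn [24.9  3.  13.1]
shift cm [-52.34 -52.13  19.37] turn [24.9  3.  13.1]
```

```bash
python3 -m inch '[{"translation":[-2,-2,0],"turn":[0,0,0]},{"translation":[-5.5,-5.5,0],"turn":[0,0,0]},{"translation":[-9.5,-9.5,0],"turn":[0,0,0]},{"translation":[-13.5,-13.5,0],"turn":[0,0,0]},{"translation":[-17.5,-17.5,0],"turn":[0,0,0]}]' 1 20
python3 -m inch '[{"translation":[-4,-4,0],"turn":[0,0,0]},{"translation":[-8,-8,0],"turn":[0,0,0]},{"translation":[-12,-12,0],"turn":[0,0,0]},{"translation":[-16,-16,0],"turn":[0,0,0]},{"translation":[-20,-20,0],"turn":[0,0,0]}]'
python3 -m inch '[{"translation":[-4,-4,0.5],"turn":[3,0,2]},{"translation":[-8,-8,1.5],"turn":[9,1,5]},{"translation":[-11.5,-11.5,2.5],"turn":[15,2,8]},{"translation":[-14,-14,3.3],"turn":[21,2.5,11]},{"translation":[-15,-14.6,3.9],"turn":[25,3,13]}]'
python3 -c "
from h import *
print(r.get_obs()['tool_rot']);go([530,31,45],lean(25))"
```

```text
time_s: 0.82
position: [281.7, -391.2, 238.8]
tool_rot: [-180.0, -0.0, -75.7]
ft_force: [0.5, -0.1, 0.5]
grip_width: 40.4
time_s: 1.45
position: [426.1, -148.0, 238.8]
tool_rot: [-180.0, -0.0, -75.7]
ft_force: [1.5, 0.4, -0.7]
grip_width: 0.6
time_s: 2.08
position: [532.2, 21.6, 216.0]
tool_rot: [-159.4, -0.9, -87.3]
ft_force: [0.5, -0.4, -0.0]
grip_width: 0.3
[-159.36166432   -0.88809453  -87.25297477]
shift cm [-1.22  6.19 15.92] turn [ 4.3 -0.1  2. ]
```

```bash
python3 -m inch '[{"translation":[0,0,0],"turn":[0,0,0]},{"translation":[0,0,0],"turn":[0,0,0]},{"translation":[0,0,0],"turn":[0,0,0]}]'
python3 -c "
from h import *
print(r.get_obs()['tool_rot']);go([550,31,45],lean(25))"
```

```text
time_s: 2.45
position: [532.6, 17.8, 216.7]
tool_rot: [-159.3, -0.9, -87.6]
ft_force: [0.3, 0.0, 0.3]
grip_width: 0.4
[-159.32872805   -0.94906246  -87.55830599]
shift cm [-1.53  4.38 16.68] turn [ 4.3 -0.3  1.7]
```

```bash
python3 -m inch '[{"translation":[-0.5,1,3],"turn":[1,0,0.5]},{"translation":[-1,2.5,7.5],"turn":[2.5,0,1]},{"translation":[-1.5,3.5,12],"turn":[4,-0.3,1.7]},{"translation":[-1.5,4.2,15.5],"turn":[4.3,-0.3,1.7]},{"translation":[-1.5,4.4,16.7],"turn":[4.3,-0.3,1.7]}]'
python3 -m inch '[{"translation":[0,0,0],"turn":[0,0,0]},{"translation":[0,0,0],"turn":[0,0,0]}]'
python3 -c "
from h import *
go([590,31,45],lean(25));go([660,32,45],lean(25)); snap('scene','s3.png',(190,110,340,220))"
```

```text
time_s: 3.08
position: [611.6, 34.0, 133.4]
tool_rot: [-160.6, -0.2, -88.9]
ft_force: [-0.7, 0.1, 0.3]
grip_width: 0.8
time_s: 3.32
position: [610.3, 34.3, 134.4]
tool_rot: [-160.6, -0.2, -88.9]
ft_force: [-0.6, -0.2, 0.3]
grip_width: 0.4
shift cm [0.25 4.89 7.75] turn [ 5.6 -0.2  0.2]
shift cm [ 0.29 -1.71 10.08] turn [ 5.6 -0.2  0.2]
```

View pics/s3.png

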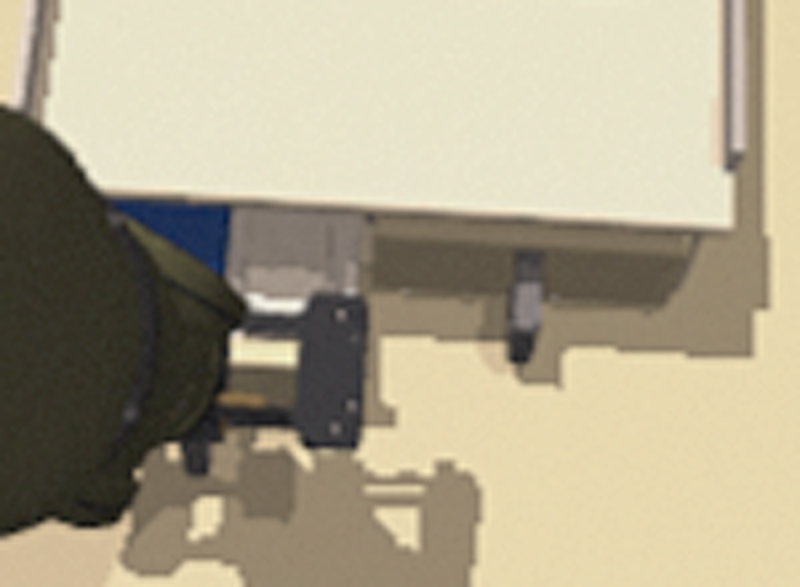

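The arm hides the left pull; the right pull is visible at (525,255)-(520,360). The move stopped short, so I'll check the joints.

```bash
python3 -c "
from h import *
print(r.get_obs()['q'].round(1), r.get_obs()['joint_torque'].round(1))"
```

```text
[  -9.8   42.2    1.2  117.1   54.5    2.5 -152. ] [  0.1 -47.4   1.7  -8.4   0.   -0.6  -0. ]
```

```bash
python3 -m inch '[{"translation":[0,0.7,-3],"turn":[-2,0,0]},{"translation":[0,1.5,-6],"turn":[-8,0,0]},{"translation":[0,2.2,-9],"turn":[-14,0,0]},{"translation":[0,2.7,-10.5],"turn":[-19,0,0]},{"translation":[0,2.7,-10.5],"turn":[-19,0,0]}]'
python3 -m inch '[{"translation":[0,0,0],"turn":[0,0,-9]},{"translation":[0,0,0],"turn":[0,0,-19]},{"translation":[0,0,0],"turn":[0,0,-29]},{"translation":[0,0,0],"turn":[0,0,-39]},{"translation":[0,0,0],"turn":[0,0,-49]}]'
python3 -m inch '[{"translation":[0,0,0],"turn":[0,0,-10]},{"translation":[0,0,0],"turn":[0,0,-20]},{"translation":[0,0,0],"turn":[0,0,-30]},{"translation":[0,0,0],"turn":[0,0,-40]},{"translation":[0,0,0],"turn":[0,0,-50]}]'
python3 -m inch '[{"translation":[0,0,0],"turn":[0,0,-10]},{"translation":[0,0,0],"turn":[0,0,-20]},{"translation":[0,0,0],"turn":[0,0,-30]},{"translation":[0,0,0],"turn":[0,0,-40]},{"translation":[0,0,0],"turn":[0,0,-50]}]'
python3 -m inch '[{"translation":[0,0,0],"turn":[0,0,-10]},{"translation":[0,0,0],"turn":[0,0,-20]},{"translation":[0,0,0],"turn":[0,0,-30]},{"translation":[0,0,0],"turn":[0,0,-31]},{"translation":[0,0,0],"turn":[0,0,-31]}]'
cat >> h.py <<'E'
def lean2(a,yaw=91): return R.from_euler('xyz',[180,0,yaw],degrees=True)*R.from_rotvec([-a,0,0],degrees=True)
E
python3 -c "
from h import *
print(r.get_obs()['q'].round(1));go([560,31,200],lean2(25)); go([560,31,45],lean2(25))"
```

```text
time_s: 4.0
position: [551.6, 33.5, 225.2]
tool_rot: [-179.3, -0.2, -89.0]
ft_force: [-0.3, 0.3, 0.5]
grip_width: 0.1
time_s: 4.62
position: [549.5, 33.7, 223.2]
tool_rot: [-179.9, -0.5, -39.5]
ft_force: [-0.2, 0.6, -0.6]
grip_width: 0.6
time_s: 5.25
position: [549.6, 33.8, 223.0]
tool_rot: [179.6, -0.4, 10.5]
ft_force: [-0.3, -0.3, -0.4]
grip_width: 0.4
time_s: 5.88
position: [549.7, 33.9, 222.9]
tool_rot: [179.4, 0.0, 60.6]
ft_force: [-0.5, 0.3, 0.5]
grip_width: 0.6
time_s: 6.5
position: [550.1, 34.0, 223.6]
tool_rot: [179.5, 0.3, 91.0]
ft_force: [-0.8, -0.2, 0.3]
grip_width: 0.5
[ 30.5  56.  -79.9 102.4  58.3  74.8  26.5]
shift cm [-0.3   0.97  2.37] turn [-24.5   0.2   0.1]
shift cm [-0.23  0.84 17.87] turn [-24.5   0.2   0.1]
```

```bash
python3 -m inch '[{"translation":[-0.1,0.2,0.5],"turn":[-5,0,0]},{"translation":[-0.2,0.5,1.5],"turn":[-12,0,0]},{"translation":[-0.3,0.8,2.2],"turn":[-19,0,0]},{"translation":[-0.3,0.9,2.4],"turn":[-24.5,0,0]},{"translation":[-0.3,0.9,2.4],"turn":[-24.5,0,0]}]'
python3 -c "
from h import *
print(r.get_obs()['q'].round(1));go([560,31,45],lean2(25))"
```

```text
time_s: 7.12
position: [557.9, 30.7, 199.4]
tool_rot: [155.2, 0.3, 91.2]
ft_force: [-0.3, -1.0, -0.6]
grip_width: 0.7
[ 31.7  52.2 -76.2 125.8  92.3  58.7  -5.8]
shift cm [ 0.11 -6.29 14.11] turn [-0.2  0.2  0.3]
```

```bash
python3 -m inch '[{"translation":[0,-0.8,1.8],"turn":[0,0,0]},{"translation":[0,-2,4.5],"turn":[0,0,0]},{"translation":[0,-2.7,6],"turn":[0,0,0]},{"translation":[0,-2.7,6],"turn":[0,0,0]}]'
python3 -c "
from h import *
print(r.get_obs()['q'].round(1));go([560,31,45],lean2(25));snap('scene','s4.png')"
```

```text
time_s: 7.62
position: [560.7, 30.7, 133.4]
tool_rot: [155.2, 0.2, 91.0]
ft_force: [0.3, -0.8, 0.6]
grip_width: 0.3
[ 28.9  59.7 -72.1 128.3 102.8  61.5 -13.4]
shift cm [ 0.06 -3.77  8.  ] turn [-0.2  0.2  0.1]
```

View pics/s4.png

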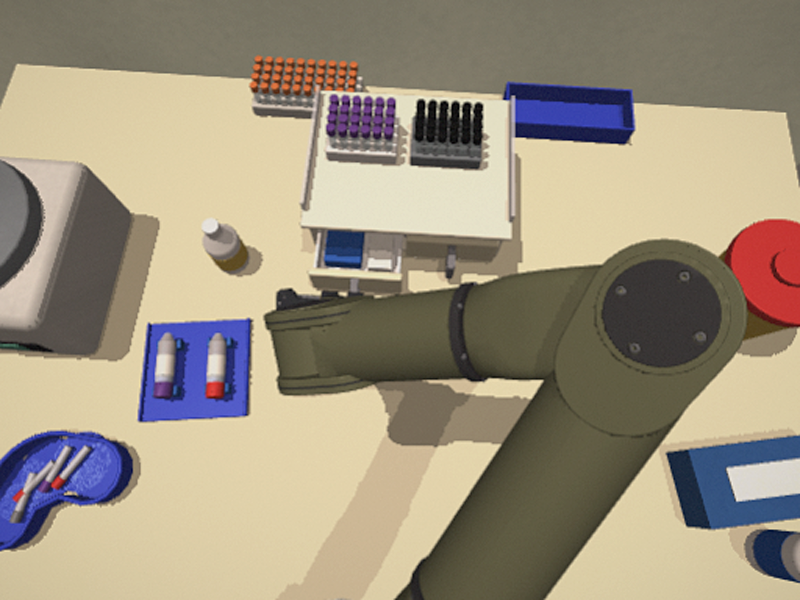

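The drawer and both pulls are seen past the arm. The elbow is out to the right, well above the culture bottles. I'll go down and push.

```bash
python3 -m inch '[{"translation":[0,-0.8,1.8],"turn":[0,0,0]},{"translation":[0,-2.2,4.6],"turn":[0,0,0]},{"translation":[0.05,-3.4,7.2],"turn":[0,0,0]},{"translation":[0.05,-3.8,8],"turn":[0,0,0]},{"translation":[0.05,-3.8,8],"turn":[0,0,0]}]'
python3 -m inch '[{"translation":[0,0.9,0.4],"turn":[0,0,0]},{"translation":[0,2.3,1],"turn":[0,0,0]},{"translation":[0,3.6,1.7],"turn":[0,0,0]},{"translation":[0,5,2.3],"turn":[0,0,0]},{"translation":[0,5.8,2.7],"turn":[0,0,0]}]'
python3 -c "
from h import *
print(r.get_obs()['q'].round(1));go([665,32,45],lean2(25))"
```

```text
time_s: 8.3
position: [560.3, 31.0, 46.5]
tool_rot: [155.0, 0.2, 91.1]
ft_force: [-0.8, 0.3, -0.3]
grip_width: 0.3
time_s: 8.93
position: [625.4, 31.6, 47.3]
tool_rot: [154.9, 0.2, 91.0]
ft_force: [-2.1, -1.4, 2.9]
grip_width: 0.5
[ 26.5  70.  -65.6 119.2 111.6  61.   -9.8]
shift cm [-0.04  3.49  1.89] turn [0.1 0.2 0.1]
```

Pushing slowly now, to the stop.

```bash
python3 -m inch '[{"translation":[0,0.8,0.4],"turn":[0,0,0]},{"translation":[0,1.6,0.8],"turn":[0,0,0]},{"translation":[0,2.4,1.2],"turn":[0,0,0]},{"translation":[0,3,1.4],"turn":[0,0,0]},{"translation":[0,3,1.4],"turn":[0,0,0]}]'
python3 -m inch '[{"translation":[0,0.2,0.1],"turn":[0,0,0]},{"translation":[0,0.4,0.2],"turn":[0,0,0]},{"translation":[0,0.5,0.25],"turn":[0,0,0]},{"translation":[0,0.5,0.25],"turn":[0,0,0]}]'
python3 -m inch '[{"translation":[0,0.2,0.1],"turn":[0,0,0]},{"translation":[0,0.3,0.15],"turn":[0,0,0]},{"translation":[0,0.3,0.15],"turn":[0,0,0]}]'
```

```text
time_s: 9.55
position: [657.0, 32.1, 45.3]
tool_rot: [155.1, 0.3, 91.1]
ft_force: [-0.3, -3.7, 0.8]
grip_width: 0.2
time_s: 10.05
position: [657.7, 32.1, 44.9]
tool_rot: [155.5, 0.4, 91.2]
ft_force: [-17.7, -8.1, 15.6]
grip_width: 0.4
time_s: 10.42
position: [658.0, 32.1, 44.7]
tool_rot: [155.7, 0.4, 91.3]
ft_force: [-29.8, -9.2, 25.0]
grip_width: 0.0
```

```bash
python3 -m inch '[{"translation":[0,-1.5,-0.7],"turn":[0,0,0]},{"translation":[0,-3.5,-1.6],"turn":[0,0,0]},{"translation":[0,-5.5,-2.5],"turn":[0,0,0]},{"translation":[0,-7.2,-3.3],"turn":[0,0,0]},{"translation":[0,-7.2,-3.3],"turn":[0,0,0]}]'
python3 -m inch '[{"translation":[-2,0,0],"turn":[0,0,0]},{"translation":[-6,0,0],"turn":[0,0,0]},{"translation":[-10,0,0],"turn":[0,0,0]},{"translation":[-14,0,0],"turn":[0,0,0]},{"translation":[-17,0,0],"turn":[0,0,0]}]' -1
python3 -m inch '[{"translation":[0,0,0],"turn":[0,0,0]},{"translation":[0,0,0],"turn":[0,0,0]}]'
python3 -c "
from h import *
print(r.get_obs()['q'].round(1));go([687,-139,38],lean2(25));snap('scene','s5.png',(170,110,350,245))"
```

```text
time_s: 11.05
position: [585.6, 32.9, 44.9]
tool_rot: [155.1, 0.1, 91.3]
ft_force: [0.1, -0.3, -0.2]
grip_width: 0.7
time_s: 11.68
position: [591.3, -140.5, 45.9]
tool_rot: [155.0, 0.2, 91.0]
ft_force: [0.0, 0.9, -0.9]
grip_width: 48.4
time_s: 11.92
position: [590.8, -136.9, 46.1]
tool_rot: [155.0, 0.1, 91.2]
ft_force: [-1.0, -0.4, 0.0]
grip_width: 68.3
[ 45.7  67.7 -61.7 121.7 114.5  49.2   3.7]
shift cm [-0.41  8.37  4.81] turn [0.  0.  0.2]
```

View pics/s5.png

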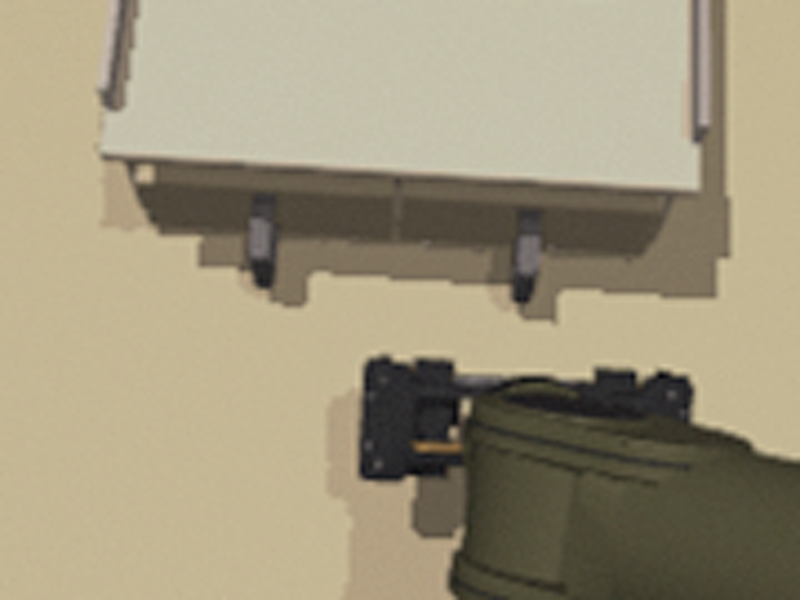

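The left drawer is flush with the right one. The jaws (fingers at about x=435 and 615) are centred on the right bar (525). I'll advance and grip.

```bash
python3 -m inch '[{"translation":[-0.1,1.5,0.9],"turn":[0,0,0]},{"translation":[-0.2,3.5,2],"turn":[0,0,0]},{"translation":[-0.3,5.8,3.3],"turn":[0,0,0]},{"translation":[-0.4,7.5,4.3],"turn":[0,0,0]},{"translation":[-0.4,8.2,4.7],"turn":[0,0,0]}]'
python3 -m inch '[{"translation":[0,0,0],"turn":[0,0,0]},{"translation":[0,0,0],"turn":[0,0,0]},{"translation":[0,0,0],"turn":[0,0,0]},{"translation":[0,0,0],"turn":[0,0,0]},{"translation":[0,0,0],"turn":[0,0,0]}]' 1 35
python3 -m inch '[{"translation":[0,0,0],"turn":[0,0,0]},{"translation":[0,0,0],"turn":[0,0,0]},{"translation":[0,0,0],"turn":[0,0,0]}]'
python3 -c "
from h import *
print(r.get_obs()['q'].round(1))"
```

```text
time_s: 12.6
position: [685.4, -138.4, 37.9]
tool_rot: [155.0, 0.1, 91.3]
ft_force: [0.0, 0.4, -0.0]
grip_width: 88.5
time_s: 13.22
position: [684.0, -140.9, 37.7]
tool_rot: [155.1, 0.2, 91.1]
ft_force: [0.8, -0.3, -0.5]
grip_width: 40.4
time_s: 13.6
position: [684.2, -139.9, 37.7]
tool_rot: [155.0, 0.1, 91.2]
ft_force: [-0.6, 2.2, -0.9]
grip_width: 13.5
[ 40.7  68.7 -58.2 106.2 104.5  43.7  17. ]
```

```bash
python3 -m inch '[{"translation":[0,-0.9,-0.4],"turn":[0,0,0]},{"translation":[0,-2.7,-1.27],"turn":[0,0,0]},{"translation":[0,-5,-2.33],"turn":[0,0,0]},{"translation":[0,-7.2,-3.36],"turn":[0,0,0]},{"translation":[0,-9,-4.2],"turn":[0,0,0]}]'
python3 -m inch '[{"translation":[0,-1.8,-0.84],"turn":[0,0,0]},{"translation":[0,-3.6,-1.68],"turn":[0,0,0]},{"translation":[0,-5,-2.33],"turn":[0,0,0]}]'
python3 -c "
from h import *
print(r.get_obs()['q'].round(1))"
```

```text
time_s: 14.22
position: [585.3, -140.9, 39.4]
tool_rot: [154.8, 0.0, 91.3]
ft_force: [1.8, 3.3, 0.4]
grip_width: 13.5
time_s: 14.6
position: [530.2, -141.3, 39.4]
tool_rot: [154.8, -0.0, 91.3]
ft_force: [2.5, 5.1, 0.6]
grip_width: 13.6
[ 49.   69.  -62.7 131.  121.5  53.7  -3.8]
```

```bash
python3 -m inch '[{"translation":[0,-0.9,-0.42],"turn":[0,0,0]},{"translation":[0,-1.8,-0.84],"turn":[0,0,0]},{"translation":[0,-2.7,-1.27],"turn":[0,0,0]},{"translation":[0,-2.9,-1.35],"turn":[0,0,0]}]'
python3 -m inch '[{"translation":[0,0,0],"turn":[0,0,0]},{"translation":[0,0,0],"turn":[0,0,0]}]'
python3 -c "
from h import *
print(r.get_obs()['q'].round(1)); print(r.get_obs()['position'],r.get_obs()['tool_rot'])"
```

```text
time_s: 15.1
position: [498.5, -141.7, 39.4]
tool_rot: [154.8, -0.0, 91.4]
ft_force: [1.7, 5.8, 3.3]
grip_width: 13.8
time_s: 15.35
position: [498.4, -141.7, 39.4]
tool_rot: [154.9, -0.0, 91.4]
ft_force: [-1.1, 6.1, 6.2]
grip_width: 13.9
[ 50.3  69.6 -63.6 135.9 124.   56.7  -7.2]
[ 498.39149243 -141.70354212   39.3709442 ] [ 1.54852132e+02 -3.50846828e-02  9.13824154e+01]
```

Gripped at 13.5 mm and drawn out 186 mm. Letting go and rising straight up, straddling the bar.

```bash
python3 -m inch '[{"translation":[0,0,0],"turn":[0,0,0]},{"translation":[0,0,0],"turn":[0,0,0]},{"translation":[0,0,0],"turn":[0,0,0]},{"translation":[0,0,0],"turn":[0,0,0]}]' -0.3
python3 -m inch '[{"translation":[0,0.8,-1.8],"turn":[0,0,0]},{"translation":[0,2.5,-5.4],"turn":[0,0,0]},{"translation":[0,4.5,-9.5],"turn":[3,0,0]},{"translation":[0,6,-13],"turn":[10,0,0]},{"translation":[0,6.8,-14.5],"turn":[17,0,0]}]'
python3 -m inch '[{"translation":[0,0,0],"turn":[5,0,0]},{"translation":[0,0,0],"turn":[8,0,0]},{"translation":[0,0,0],"turn":[8,0,0]}]'
python3 -c "
from h import *
o=r.get_obs();print(o['q'].round(1),o['tool_rot']);go([472,262,150],lean2(0,98));snap('scene','s6.png',(60,100,380,340))"
```

```text
time_s: 15.85
position: [497.6, -144.9, 37.7]
tool_rot: [155.1, 0.2, 91.1]
ft_force: [-0.5, 0.1, -0.1]
grip_width: 51.2
time_s: 16.48
position: [495.2, -154.4, 179.5]
tool_rot: [168.4, 2.0, 90.7]
ft_force: [1.0, -0.5, -0.5]
grip_width: 57.1
time_s: 16.85
position: [496.5, -153.6, 178.0]
tool_rot: [176.2, 1.9, 90.7]
ft_force: [-0.5, 0.6, -0.5]
grip_width: 57.2
[ 45.9  47.1 -60.1 113.9  58.3  50.9  44.5] [176.17724984   1.86757114  90.71436803]
shift cm [41.66 -2.03  1.31] turn [ 3.7  2.1 -7.2]
```

View pics/s6.png

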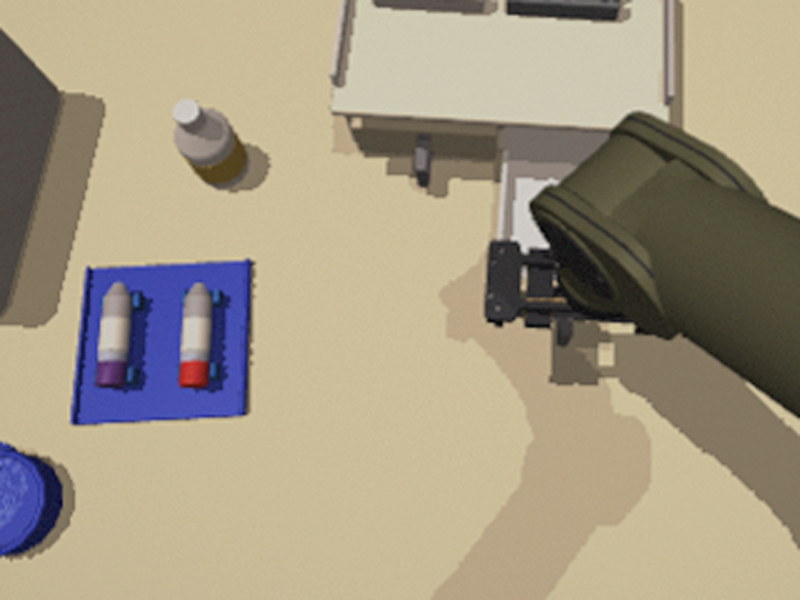

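The right drawer is open, with the left shut. The tubes are untouched. Going to the tray.

```bash
python3 -m inch '[{"translation":[2,0,0],"turn":[0.5,0,-0.5]},{"translation":[6,-0.3,0],"turn":[1,0.5,-1]},{"translation":[10.5,-0.5,0],"turn":[2,1,-2]},{"translation":[15,-0.7,0],"turn":[2,1,-3]},{"translation":[19.5,-1,0],"turn":[2,1,-4]}]'
python3 -m inch '[{"translation":[4.5,-0.2,0],"turn":[0,0,-1]},{"translation":[9,-0.4,0],"turn":[0.5,0,-2]},{"translation":[13.5,-0.7,0],"turn":[1,0.5,-3]},{"translation":[18,-1,0],"turn":[1.5,1,-3]},{"translation":[20.5,-1,0],"turn":[1.7,1,-3.2]}]'
python3 -m inch '[{"translation":[0,0,0],"turn":[0,0,0]},{"translation":[0,0,0],"turn":[0,0,0]},{"translation":[0,0,0],"turn":[0,0,0]}]'
python3 -c "
from h import *
o=r.get_obs();print(o['q'].round(1),o['tool_rot']);go([472,262,80],lean2(0,98));go([472,262,25],lean2(0,98))"
```

```text
time_s: 17.52
position: [482.5, 41.6, 170.6]
tool_rot: [178.3, 1.1, 94.8]
ft_force: [0.2, 0.8, -0.0]
grip_width: 57.2
time_s: 18.15
position: [455.2, 246.1, 166.7]
tool_rot: [-179.9, 0.1, 98.2]
ft_force: [-0.5, -0.6, -0.0]
grip_width: 57.3
time_s: 18.52
position: [456.6, 242.4, 166.6]
tool_rot: [-179.9, 0.2, 97.9]
ft_force: [0.4, 0.3, 0.3]
grip_width: 57.4
[  0.3  49.5 -59.8 110.9  54.3  54.2  10.7] [-179.91075948    0.21173611   97.8868371 ]
shift cm [1.76 1.81 8.65] turn [-0.1  0.2 -0.1]
shift cm [ 1.78  1.82 14.15] turn [-0.1  0.2 -0.1]
```

Descend to z≈80, then check the alignment.

```bash
python3 -m inch '[{"translation":[0.5,0.5,2],"turn":[0,0,0]},{"translation":[1.2,1.2,5],"turn":[0,0,0]},{"translation":[1.8,1.8,8],"turn":[0,0,0]},{"translation":[1.8,1.8,8.7],"turn":[0,0,0]},{"translation":[1.8,1.8,8.7],"turn":[0,0,0]}]'
python3 -c "
from h import *
o=r.get_obs();print(o['q'].round(1),o['tool_rot']);go([472,262,25],lean2(0,98));snap('top','t7.png',(80,180,220,285))"
```

```text
time_s: 19.15
position: [471.4, 263.7, 79.9]
tool_rot: [-179.9, 0.1, 98.0]
ft_force: [0.0, -0.4, -0.6]
grip_width: 57.5
[ -4.6  57.5 -53.5 109.9  63.6  49.3   4.5] [-1.79892801e+02  1.45739961e-01  9.79631064e+01]
shift cm [-0.16  0.04  5.49] turn [-0.1  0.1 -0. ]
```

View pics/t7.png

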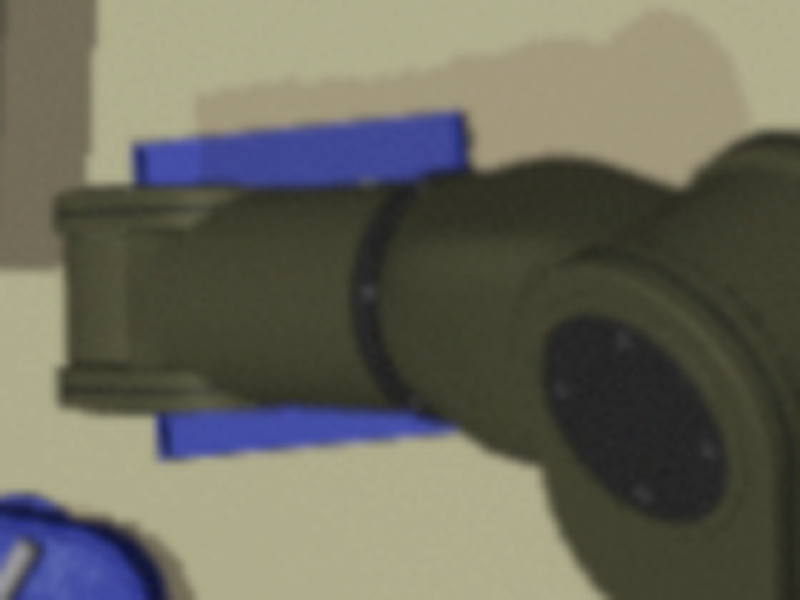

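The arm hides the tube from above. The measurements agree to within a few mm, against 13 mm of clearance per side, so I'll go on.

```bash
python3 -m inch '[{"translation":[-0.1,0,1],"turn":[0,0,0]},{"translation":[-0.1,0,2.5],"turn":[0,0,0]},{"translation":[-0.1,0,4],"turn":[0,0,0]},{"translation":[-0.1,0,5],"turn":[0,0,0]},{"translation":[-0.1,0,5.4],"turn":[0,0,0]}]'
python3 -m inch '[{"translation":[0,0,0],"turn":[0,0,0]},{"translation":[0,0,0],"turn":[0,0,0]},{"translation":[0,0,0],"turn":[0,0,0]},{"translation":[0,0,0],"turn":[0,0,0]},{"translation":[0,0,0],"turn":[0,0,0]}]' 1 15
python3 -m inch '[{"translation":[0,0,0],"turn":[0,0,0]},{"translation":[0,0,-0.7],"turn":[0,0,0]},{"translation":[0,0,-2.5],"turn":[0,0,0]},{"translation":[0,0,-5],"turn":[0,0,0]},{"translation":[0,0,-8],"turn":[0,0,0]}]'
python3 -c "
from h import *
o=r.get_obs();print(o['q'].round(1),o['tool_rot'],o['position']);go([618,-143,150],lean2(0,91))"
```

```text
time_s: 19.82
position: [471.2, 263.2, 24.8]
tool_rot: [-179.9, 0.1, 98.0]
ft_force: [0.3, 0.1, 0.0]
grip_width: 57.3
time_s: 20.45
position: [471.9, 263.4, 26.1]
tool_rot: [-180.0, 0.1, 98.0]
ft_force: [-0.6, -0.0, 2.6]
grip_width: 29.5
time_s: 21.08
position: [471.2, 263.3, 106.3]
tool_rot: [-179.9, 0.1, 98.0]
ft_force: [0.7, 0.2, -0.8]
grip_width: 29.4
[ -3.7  55.2 -55.2 109.3  60.2  51.    7. ] [-1.79853396e+02  1.39851535e-01  9.80168249e+01] [471.23572857 263.28818566 106.33304425]
shift cm [-42.29   8.86  -4.29] turn [-0.1  0.1  7. ]
```

```bash
python3 -m inch '[{"translation":[-2,0.4,-2],"turn":[0,0,0]},{"translation":[-6,1.2,-4],"turn":[0,0,1]},{"translation":[-10.5,2.2,-4.3],"turn":[0,0,2]},{"translation":[-15,3.2,-4.3],"turn":[0,0,3]},{"translation":[-19.5,4.1,-4.3],"turn":[0,0,3]}]'
python3 -m inch '[{"translation":[-4.5,1,0],"turn":[0,0,1]},{"translation":[-9,2,0],"turn":[0,0,2]},{"translation":[-13.5,2.8,0],"turn":[0,0,3]},{"translation":[-18,3.6,0],"turn":[0,0,4]},{"translation":[-21,4.4,0],"turn":[0,0,4]}]'
python3 -m inch '[{"translation":[0,0,0],"turn":[0,0,0]},{"translation":[0,0,0],"turn":[0,0,0]},{"translation":[0,0,0],"turn":[0,0,0]}]'
python3 -c "
from h import *
o=r.get_obs();print(o['q'].round(1),o['tool_rot']);go([618,-143,60],lean2(0,91));snap('scene','s8.png',(170,110,350,245))"
```

```text
time_s: 21.7
position: [539.8, 74.8, 149.4]
tool_rot: [-179.9, 0.1, 95.0]
ft_force: [1.1, -0.7, -1.1]
grip_width: 29.6
time_s: 22.32
position: [601.4, -132.0, 149.3]
tool_rot: [-179.9, 0.2, 90.8]
ft_force: [-0.6, 0.1, -0.5]
grip_width: 29.4
time_s: 22.7
position: [601.3, -127.2, 149.8]
tool_rot: [-179.9, 0.1, 91.2]
ft_force: [-0.2, 0.5, -0.6]
grip_width: 29.6
[ 36.9  56.2 -58.4  94.8  53.8  61.4  52.6] [-1.79936199e+02  7.73040689e-02  9.11681092e+01]
shift cm [-1.6   1.65  8.98] turn [-0.1  0.1  0.2]
```

View pics/s8.png

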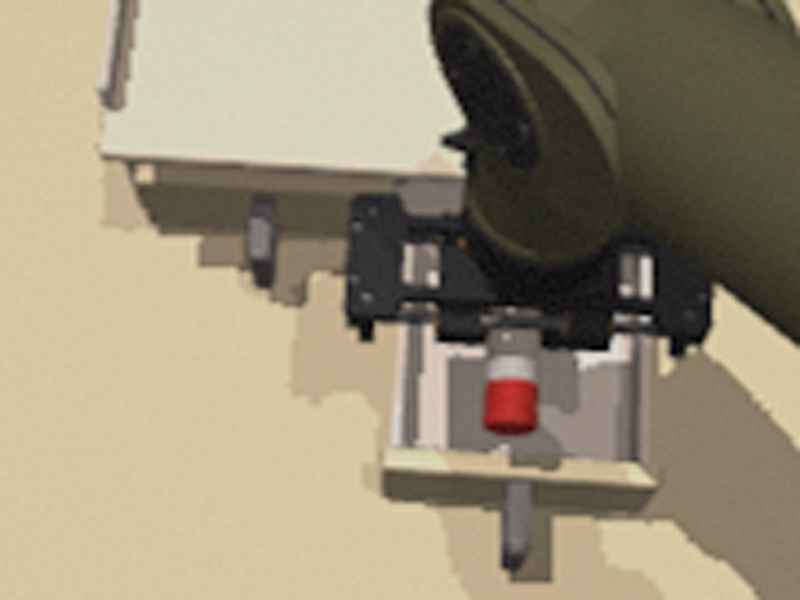

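The tube is held level over the open drawer, with its cap end at about (510,415) and the panel top's inner edge at about row 460. I'll check the x clearance.

```bash
python3 -c "
from h import *
A=lambda u,v,z:np.round(pt('scene',170+u/4.444-.5,110+v/4.444-.5,z))
print(A(510,418,161),A(515,485,84),A(515,455,84),A(515,555,80), A(385,475,84),A(655,490,84), A(530,365,161))"
```

```text
[ 549. -127.  161.] [ 532. -138.   84.] [ 550. -137.   84.] [ 490. -140.   80.] [532. -60.  84.] [ 535. -221.   84.] [ 581. -137.  161.]
```

```bash
python3 -m inch '[{"translation":[-0.8,0.9,0.5],"turn":[0,0,0]},{"translation":[-1.4,1.8,2],"turn":[0,0,0]},{"translation":[-1.4,1.9,4.5],"turn":[0,0,0]},{"translation":[-1.4,1.9,7],"turn":[0,0,0]},{"translation":[-1.4,1.9,9],"turn":[0,0,0]}]'
python3 -m inch '[{"translation":[0,0,0.8],"turn":[0,0,0]},{"translation":[0,0,1.5],"turn":[0,0,0]},{"translation":[0,0,2.2],"turn":[0,0,0]},{"translation":[0,0,2.8],"turn":[0,0,0]},{"translation":[0,0,2.8],"turn":[0,0,0]}]'
python3 -c "
from h import *
o=r.get_obs();print(o['q'].round(1),o['tool_rot'],o['ft_force']);go([620,-142,23],lean2(0,91))"
```

```text
time_s: 23.38
position: [619.6, -142.8, 56.8]
tool_rot: [-179.8, 0.1, 91.0]
ft_force: [0.6, 1.3, -0.5]
grip_width: 29.7
time_s: 24.0
position: [620.5, -143.2, 31.3]
tool_rot: [-179.9, 0.1, 91.0]
ft_force: [1.3, 0.8, -0.8]
grip_width: 29.5
[ 34.8  65.9 -52.4  93.3  62.6  54.7  49.7] [-1.79918748e+02  1.33880102e-01  9.09909850e+01] [ 1.26778076  0.81278291 -0.8198809 ]
shift cm [ 0.12 -0.05  0.83] turn [-0.1  0.1 -0. ]
```

```bash
python3 -m inch '[{"translation":[0,0,0.3],"turn":[0,0,0]},{"translation":[0,0,0.5],"turn":[0,0,0]},{"translation":[0,0,0.7],"turn":[0,0,0]},{"translation":[0,0,0.7],"turn":[0,0,0]}]'
python3 -m inch '[{"translation":[0,0,0.1],"turn":[0,0,0]},{"translation":[0,0,0.15],"turn":[0,0,0]},{"translation":[0,0,0.15],"turn":[0,0,0]}]'
```

```text
time_s: 24.5
position: [620.6, -143.1, 24.4]
tool_rot: [-179.9, 0.1, 91.0]
ft_force: [-0.8, 0.7, -0.2]
grip_width: 29.5
time_s: 24.88
position: [620.7, -143.1, 23.0]
tool_rot: [-179.9, 0.1, 91.0]
ft_force: [-1.1, -0.0, -1.3]
grip_width: 29.5
```

```bash
python3 -m inch '[{"translation":[0,0,0],"turn":[0,0,0]},{"translation":[0,0,0],"turn":[0,0,0]},{"translation":[0,0,0],"turn":[0,0,0]},{"translation":[0,0,0],"turn":[0,0,0]},{"translation":[0,0,0],"turn":[0,0,0]}]' -0.1
python3 -m inch '[{"translation":[0,0,-1],"turn":[0,0,0]},{"translation":[0,0,-3],"turn":[0,0,0]},{"translation":[0,0,-6],"turn":[0,0,0]},{"translation":[0,0,-10],"turn":[0,0,0]},{"translation":[0,0,-13],"turn":[0,0,0]}]'
python3 -m inch '[{"translation":[0,-4,0],"turn":[0,0,0]},{"translation":[0,-8,0],"turn":[-3,0,0]},{"translation":[0,-13,0],"turn":[-10,0,0]},{"translation":[0,-17,0],"turn":[-17,0,0]},{"translation":[0,-19,0],"turn":[-25,0,0]}]' 1
python3 -m inch '[{"translation":[0,0,0],"turn":[0,0,0]},{"translation":[0,0,0],"turn":[0,0,0]},{"translation":[0,0,0],"turn":[0,0,0]}]'
python3 -c "
from h import *
o=r.get_obs();print(o['q'].round(1),o['tool_rot']);go([430,-142,45],lean2(20));snap('scene','s9.png',(170,110,350,245))"
```

```text
time_s: 25.5
position: [620.7, -143.1, 23.1]
tool_rot: [-179.9, 0.1, 91.0]
ft_force: [-0.5, -0.2, -0.0]
grip_width: 48.6
time_s: 26.12
position: [621.6, -142.3, 156.5]
tool_rot: [179.9, 0.1, 91.0]
ft_force: [0.3, 0.1, -0.3]
grip_width: 48.7
time_s: 26.75
position: [449.2, -158.9, 150.5]
tool_rot: [161.1, 2.6, 90.5]
ft_force: [0.4, -2.0, -0.5]
grip_width: 1.1
time_s: 27.12
position: [452.3, -158.1, 149.2]
tool_rot: [161.2, 2.3, 90.4]
ft_force: [0.2, -0.1, -0.7]
grip_width: 0.4
[ 49.2  45.4 -56.  135.3 101.5  35.9   3.4] [161.24059816   2.34478863  90.39213421]
shift cm [ 2.05 -5.42  9.09] turn [-1.3  2.4  0.2]
```

View pics/s9.png

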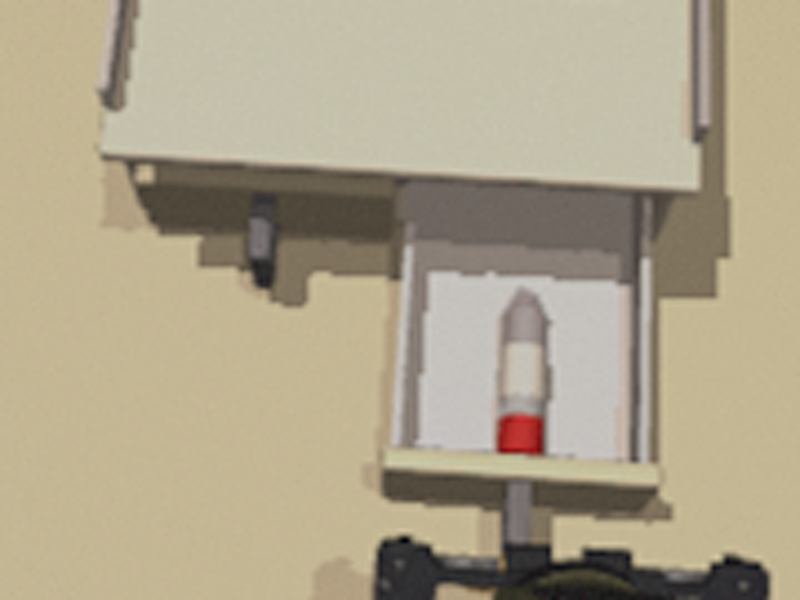

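The tube lies flat in the drawer, cap to the front, and the left drawer is still shut. Now to lower in front of the bar.

```bash
python3 -m inch '[{"translation":[1,-0.7,1.5],"turn":[0,1,0]},{"translation":[2,-1.7,4.5],"turn":[-0.5,2.4,0]},{"translation":[2,-2.9,7.7],"turn":[-1,2.4,0]},{"translation":[2,-3.5,9.7],"turn":[-1.3,2.4,0.2]},{"translation":[2,-3.5,9.7],"turn":[-1.3,2.4,0.2]}]'
python3 -c "
from h import *
o=r.get_obs();print(o['q'].round(1),o['tool_rot']);go([450,-142,45],lean2(20));go([656,-139,45],lean2(25))"
```

```text
time_s: 27.8
position: [447.7, -142.1, 43.1]
tool_rot: [160.2, -0.1, 91.0]
ft_force: [-0.5, -0.1, 0.5]
grip_width: 0.7
[ 48.1  64.  -57.2 139.7 122.4  50.7 -12. ] [ 1.60234671e+02 -7.85332125e-02  9.10060017e+01]
shift cm [ 0.    0.28 -0.1 ] turn [-0.2 -0.1 -0. ]
shift cm [-0.06 19.67  6.87] turn [-5.2 -0.1 -0. ]
```

```bash
python3 -m inch '[{"translation":[0,0.7,0.25],"turn":[0,0,0]},{"translation":[0,1.4,0.5],"turn":[0,0,0]},{"translation":[0,2.6,0.93],"turn":[0,0,0]},{"translation":[0,4.2,1.5],"turn":[-1,0,0]},{"translation":[0,6,2.1],"turn":[-2,0,0]}]'
python3 -m inch '[{"translation":[0,1.9,0.7],"turn":[-1,0,0]},{"translation":[0,3.8,1.4],"turn":[-2,0,0]},{"translation":[0,5.7,2.1],"turn":[-3,0,0]},{"translation":[0,7.6,2.8],"turn":[-3,0,0]},{"translation":[0,9.5,3.6],"turn":[-3,0,0]}]'
python3 -c "
from h import *
o=r.get_obs();print(o['q'].round(1),o['tool_rot']);go([656,-139,45],lean2(25))"
```

```text
time_s: 28.42
position: [512.3, -141.8, 45.5]
tool_rot: [158.0, 0.1, 91.0]
ft_force: [-1.2, -0.5, 0.4]
grip_width: 0.4
time_s: 29.05
position: [613.5, -140.2, 46.8]
tool_rot: [155.1, 0.1, 91.0]
ft_force: [-1.6, -1.7, -0.4]
grip_width: 0.6
[ 41.4  63.5 -52.9 117.9 114.1  40.    1.8] [1.55131218e+02 5.08227917e-02 9.09930582e+01]
shift cm [0.05 3.78 1.95] turn [-0.1  0.   0. ]
```

```bash
python3 -m inch '[{"translation":[0,1.3,0.6],"turn":[0,0,0]},{"translation":[0,2.3,1.1],"turn":[0,0,0]},{"translation":[0,3.1,1.5],"turn":[0,0,0]},{"translation":[0,3.6,1.8],"turn":[0,0,0]},{"translation":[0,3.8,1.9],"turn":[0,0,0]}]'
python3 -m inch '[{"translation":[0,0.2,0.1],"turn":[0,0,0]},{"translation":[0,0.4,0.2],"turn":[0,0,0]},{"translation":[0,0.5,0.25],"turn":[0,0,0]},{"translation":[0,0.5,0.25],"turn":[0,0,0]}]'
```

```text
time_s: 29.68
position: [655.9, -139.2, 46.4]
tool_rot: [155.0, 0.1, 91.0]
ft_force: [-1.1, -3.5, 2.9]
grip_width: 0.6
time_s: 30.18
position: [659.0, -139.1, 45.8]
tool_rot: [155.2, 0.1, 91.0]
ft_force: [-8.3, -3.9, 8.0]
grip_width: 0.6
```

```bash
python3 -m inch '[{"translation":[0,0.2,0.1],"turn":[0,0,0]},{"translation":[0,0.4,0.2],"turn":[0,0,0]},{"translation":[0,0.4,0.2],"turn":[0,0,0]}]'
python3 -m inch '[{"translation":[0,-1,-0.5],"turn":[0,0,0]},{"translation":[0,-3,-1.4],"turn":[0,0,0]},{"translation":[0,-6,-2.8],"turn":[0,0,0]},{"translation":[0,-10,-4.6],"turn":[0,0,0]},{"translation":[0,-13,-6],"turn":[0,0,0]}]'
python3 -m inch '[{"translation":[0,0,0],"turn":[0,0,0]},{"translation":[0,0,0],"turn":[0,0,0]}]'
python3 -c "
from h import *
snap('scene','s10.png',(170,110,350,245));o=r.get_obs();print(o['position'],o['ft_force'])"
```

```text
time_s: 30.55
position: [659.5, -139.1, 45.1]
tool_rot: [155.6, 0.1, 91.0]
ft_force: [-23.7, -4.3, 21.6]
grip_width: 0.4
time_s: 31.18
position: [520.5, -139.7, 45.5]
tool_rot: [155.1, -0.2, 91.2]
ft_force: [0.6, 0.3, -0.2]
grip_width: 0.5
time_s: 31.42
position: [523.6, -140.5, 45.8]
tool_rot: [155.0, -0.1, 91.1]
ft_force: [0.2, -0.1, 0.3]
grip_width: 0.5
[ 523.91171064 -140.62596306   45.92866037] [-0.48862384  0.2581551   0.38169011]
```

View pics/s10.png

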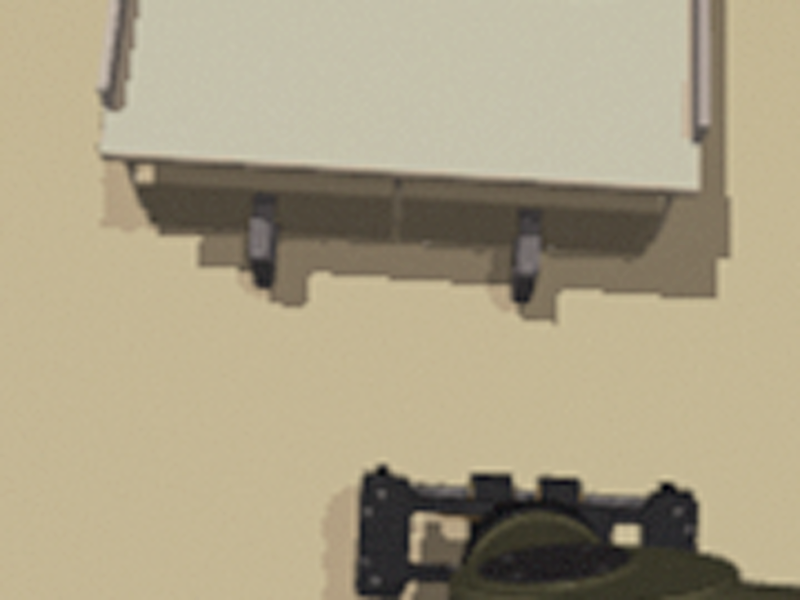

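The picture matches the earlier one with both drawers shut: the bars are again at (260,280) and (523,297), and the robot is clear. Handing in.

```bash
python3 -c "
from bench import workorder
print(workorder.sign_off())"
```

```text
the job is handed in; nothing more can be done
None
```

The job is done and handed in at about 31 s of the 72 s allowed; the sign-off gives no verdict.

**What I did**
- I pushed the left drawer home until the push force rose to about 30 N.
- I pulled the right drawer out about 186 mm by its bar.
- I gripped the red-capped tube at 29.5 mm opening and set it down about 1 mm above the drawer floor before letting go.
- I pushed the right drawer home until the push force rose to about 24 N, then backed off.

**What the last checks showed**
- **Drawers:** the last picture shows both drawers flush. The right bar is at the same pixels as when that drawer was still shut.
- **Tube:** it was seen lying flat in the drawer before closing; it cannot be seen now the drawer is shut.
- **Robot:** it ended clear of everything, with almost no force on the wrist.
- **Bottles and purple tube:** I took no picture of them at the end. The culture bottles were last seen before the first push, and the antiseptic and purple tube just before I fetched the red one. No unexpected force was felt on the way.

**What went wrong:** the first lean of the wrist stopped at joint limits. I turned the gripper half round and carried on, without touching anything.

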